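# Jack up the bench instrument and hold it

## Robot

A 6-joint arm with a two-finger parallel gripper is mounted at the origin on the work surface. World frame = base frame: x ahead of the robot, y to its left, z up, the work surface at z = 0. Lengths are in m, angles in rad, forces in N, time in s.
With the tool pointing down it reaches from about 0.225 to 0.875 m from the base axis. Payload 3.4 kg.
Tool frame: the origin (TCP) lies between the finger pads; the fingertips stand 8 mm ahead of it and the grasp point (between the pads) lies 11 mm behind it; z points along the fingers, y is the line along which they close (so a half turn about z gives the same grasp; the last joint's range is limited). The gripper opens to 85 mm and grips with 20 to 120 N. Pads are 22 mm wide; open, the fingers measure 114 mm over their backs; the gripper's body (76 mm by 85 mm) begins 54 mm behind the grasp point. The pads swing forward as they close: fully open they stand 13 mm farther back than shut.
Start: joints at [-1.224, 0.276, 1.505, -0, 1.361, -0.121], TCP at [0.259, -0.513, 0.239] pointing down, gripper open.
Joint ranges: [-2.89, 2.89], [-0.75, 2.08], [0.22, 2.7], [-1.18, 4.32], [0.11, 2.71], [-2.7, 2.7]. Speed limits (rad/s): [2.57, 2.57, 3.14, 3.14, 3.14, 3.14].

## Interface

Orientations are given as a unit quaternion [w, x, y, z].
In Python, from rig import manip gives the robot as it stands.
- The arm moves only by the tool move_arm, never from a script. Its argument "deltas" is a list that holds one entry, the list of rows, each a list of 5 numbers: the shift along the tool's x, y, z normalised to -1 to 1, where 1 is 80 cm, then the turn about the tool's z normalised to -1 to 1, where 1 is 120 degrees, then the closure, from -1 (fully open) to 1 (shut). In form: [[[tx, ty, tz, twist, grip], ...]]. A call has 1 to 12 rows; each row is the pose to reach, as a shift and turn from the pose commanded when the call began, along the tool's axes at that moment; what a row does not reach only later rows make up. A row lasts 1/10 s, in which the tool goes at most 50 mm and 8.59 degrees, less where a joint would pass 70% of its speed; a pose out of reach is approached as far as the arm can. A call with a number of a shift or a turn outside -1 to 1 is refused whole. A call with a gripper value outside its range is refused whole. The fingers move at their own pace and stop on an object; "squeeze" is the grip in N (left out, the last holds). Time passes only in rows, so rows that repeat a pose let the fingers close. It gives the time, the measured TCP pose, the force, the opening and the grip force at its end, in the units of the state.
- manip.get_state(): the state, without advancing time (a new reading comes with each control period).
- manip.get_image(name): name is "side" or "top"; returns the picture (420x560x3 uint8, red, green, blue); there is no depth.
- manip.camera_params(name): a dict with "fx", "fy", "cx", "cy" (pixels), "R" (3x3) and "t" (3): a world point X has camera coordinates R X + t. Camera axes: x right, y down, z forward; pixel columns grow to the right and rows downward; lengths in m; the calibration is good to about 2 mm. A picture is of the moment at which its call begins. camera_params takes no time and is no camera call.
- manip.sign_off(): hands the job in; it is judged then, once.
The state is a dict: "clock": time; "qpos": joint angles; "qd": joint speeds; "effort": joint torques, N m; "position": TCP position; "ee_rot": TCP orientation; "contact_force": force on the tool from outside, world axes, zero at the start; "moment": the same for the moment, N m; "width": finger opening in m; "gripper_force": force on a finger pad.
Only numpy, scipy, OpenCV 4.12 (cv2) and the standard library are available. Lean on these libraries where they do the work, as an engineer would, in place of code of your own. Each camera call takes 0.05 s, during which the arm holds its last target. There are 200 camera calls.

## Task

The front of the bench instrument has to come up so that a colleague can fit a new foot, so first put the three parts that came off it (rubber foot, brass standoff, steel bracket) into the metal tray. Then stand the small jack flat on the table with its saddle centred under the marked lug on the instrument's front, give the jack one trial stroke (handle fully down so that the front rises, then let the handle come fully back up), and press the handle fully down again and keep holding it down: the job finishes with you still pressing the handle and the instrument carried by the jack (leave the other things on the table where they are).

Things in the scene. Friction and masses are not known exactly. Their poses are not given: they have to be found in the camera images.
- tray: open metal tray, fixed to the table, outside 170 (its x) x 130 (its y) x 35 mm high, walls and floor 4 to 5 mm thick; origin at the centre of its underside, z up
- foot: black rubber foot standing on the table: round, 34 mm across at the bottom, 30 mm at the top, 20 mm high, 30 g; origin at the centre of its underside
- standoff: brass hexagonal standoff lying on a flat: 50 mm long along its x, 14 mm across flats and 14 mm high, its vertical sides' edges 16 mm apart in y, 50 g; origin at the centre of its underside
- bracket: steel L-bracket: base 40 (x) x 26 (y) x 5 mm, with an upright leg 6 mm thick, 26 mm wide in y and 30 mm high at its +x end (leg centre 17 mm from the origin); 45 g; origin at the centre of its underside. It can be gripped across its 26 mm width
- jack: small toe jack, loose, about 0.9 kg. Dark steel base plate from x = -125 to +95 mm, 80 mm wide (y), 8 mm thick. Origin on the underside of the base, below a square aluminium post that stands at x = 0, y = 0 and is the place to carry it: the post is 34 mm in x, 24 mm in y, its top 100 mm above the table. Jack x points from the post to the lifting saddle (round, at x = +70 mm); the handle goes from the post towards -x, raised about 23 degrees; z up
- saddle_top (a point): centre of the top face of the jack's round steel saddle (30 mm across), at x = +70 mm, y = 0 in the jack's frame, 52 mm above the table with the handle up; it rises straight up 25 mm over a full handle stroke, 50 mm per rad
- saddle: the saddle disc itself: 30 mm across, 6 mm thick; origin at the centre of its underside
- paddle_top (a point): centre of the top face of the black rubber paddle (36 mm long, 34 mm wide) at the free end of the jack's handle: the place to press. Handle up: about x = -96 mm in the jack's frame and 98 mm above the table; handle down: about x = -107 mm and 55 mm above the table. It swings about a level pivot at x = -17 mm, 55 mm above the table, so it sinks 43 mm and moves 11 mm outwards over the stroke
- paddle: the paddle at the end of the handle, 10 mm thick; origin at its centre; its z is the normal of its top face
- jack_handle (a joint): handle angle in rad: 0 = up (rest; a spring returns it when let go), 0.5 = fully down at its stop. Pressing the paddle takes about 2 to 4 N empty and about 6 to 12 N while lifting the instrument; let go, handle and load come back by themselves within a second
- instrument_base: rear support bar of the bench instrument, fixed to the table. Its -x is the instrument's front side; origin on the table under the middle of the instrument's box (300 mm deep in x, 280 mm wide in y, top 110 mm above the table, front face at x = -150 mm); z up
- lift_lug: steel lug on the instrument's front: a plate 50 x 50 x 8 mm that sticks straight out 50 mm from the front face, 40 mm off the middle to the +y side; a ring with a cross is engraved on its top above the lift point. Its axes are those of the instrument: -x points away from the front face
- lift_point (a point): the lift point: centre of the lug's underside, 62 mm above the table while the instrument rests (so the lowered saddle has 10 mm to spare below it), about 77 mm with the jack fully up under it; the instrument then tilts about its rear lower edge, 325 mm behind the lift point
- screwdriver: bystander, to be left alone: small screwdriver with a black handle, about 200 mm long
- tape_roll: bystander, to be left alone: roll of paper tape lying flat, 84 mm across, 20 mm high
- battery_pack: bystander, to be left alone: black battery pack 65 x 45 x 24 mm
- marker: bystander, to be left alone: white marker with black cap, 130 mm long
- multimeter: bystander, to be left alone: grey multimeter 160 x 80 x 35 mm
- mug: bystander, to be left alone: white mug, 76 mm across, 80 mm high
- sensor_disc: bystander, to be left alone: black disc 100 mm across, 14 mm high, with a ring of small white contacts
Mind the look-alikes: they are no part of the job. There is more than one size of the bracket; the one meant has the size given above.

How it is judged:
On the way, in this order (a step that is already met when the one before it is completed fails the run):
1. foot, standoff and bracket lie in the tray (x of foot in the frame of tray between -0.081 and 0.081 m and y of foot in the frame of tray between -0.061 and 0.061 m and z of foot in the frame of tray between -0.005 and 0.04 m and x of standoff in the frame of tray between -0.081 and 0.081 m and y of standoff in the frame of tray between -0.061 and 0.061 m and z of standoff in the frame of tray between -0.005 and 0.04 m and x of bracket in the frame of tray between -0.081 and 0.081 m and y of bracket in the frame of tray between -0.061 and 0.061 m and z of bracket in the frame of tray between -0.005 and 0.04 m and contact force between the fingers and foot below 0.1 N and contact force between the fingers and standoff below 0.1 N and contact force between the fingers and bracket below 0.1 N), for 0.1 s.
2. the jack stands flat with its saddle under the lift point, handle up, instrument resting, jack let go (horizontal distance between saddle_top and lift_point below 0.012 m and angle between jack's own z axis and vertical below 0.06 rad and height (world z) of jack below 0.005 m and value of joint jack_handle below 0.1 rad and height (world z) of lift_point below 0.065 m and contact force between the fingers and jack below 0.3 N), for 0.1 s.
3. trial stroke: handle down, the saddle lifts the instrument (horizontal distance between saddle_top and lift_point below 0.012 m and angle between jack's own z axis and vertical below 0.06 rad and height (world z) of jack below 0.005 m and value of joint jack_handle above 0.42 rad and height (world z) of lift_point above 0.072 m and contact force between saddle and lift_lug above 4 N), for 0.1 s.
4. handle back up, instrument resting (horizontal distance between saddle_top and lift_point below 0.012 m and angle between jack's own z axis and vertical below 0.06 rad and height (world z) of jack below 0.005 m and value of joint jack_handle below 0.1 rad and height (world z) of lift_point below 0.065 m), for 0.1 s.
At the end, for the whole second after the job is handed in: The robot still presses the paddle (over 1.5 N), handle at 0.42 rad or more; lift point 72 mm or more above the table, carried by the saddle (over 4 N), not the robot; saddle within 12 mm of the lift point, jack flat on the table; foot, standoff and bracket in the tray (all of step 3 and contact force between any of the fingers, the arm and paddle above 1.5 N and contact force between each of the arm, the fingers and lift_lug below 0.5 N and x of foot in the frame of tray between -0.081 and 0.081 m and y of foot in the frame of tray between -0.061 and 0.061 m and z of foot in the frame of tray between -0.005 and 0.04 m and x of standoff in the frame of tray between -0.081 and 0.081 m and y of standoff in the frame of tray between -0.061 and 0.061 m and z of standoff in the frame of tray between -0.005 and 0.04 m and x of bracket in the frame of tray between -0.081 and 0.081 m and y of bracket in the frame of tray between -0.061 and 0.061 m and z of bracket in the frame of tray between -0.005 and 0.04 m); the arm keeps its last pose, push and grip.
It fails at once if a bystander is moved more than 40 mm (distance of any of screwdriver, tape_roll, battery_pack, marker, multimeter, mug, sensor_disc from where it was at the start of the episode above 0.04 m).
It fails at once if the jack is tipped over (angle between jack's own z axis and vertical above 0.6 rad).
It also fails if it takes over 72 s, if anything falls off the work surface, if the arm or the gripper's body presses on something with over 40 N, if the wrist force passes 120 N, or if a joint passes its speed limit or range.

## Working session

There is one attempt and no reset: what is moved stays moved. The work goes in short steps, Python scripts to look and compute and a tool call to move; the robot and the scene stay as the last step left them, time stands still between calls to the robot, and variables do not carry over. Pictures are saved under pics/ and viewed, at most 10 in all, crops included, and the job is handed in when it is done.

Besides the shell and the picture viewer there is one more tool, called after "Call:" by a JSON object that holds its "op" and its "data". move_arm: Moves the arm, as the interface text tells. Scaled input: -1 to 1 covers 80 cm each way for a shift and 120 degrees each way for a turn. Its arguments: {"type":"object","properties":{"deltas":{"type":"array","items":{"type":"array","items":{"type":"array","items":{"type":"number","minimum":-1,"maximum":1}}}},"squeeze":{"type":"number"}},"required":["deltas"]}

```bash
mkdir -p pics; python3 - <<'E'
from rig import manip
import cv2
for n in ("top","side"):
    im=manip.get_image(n); cv2.imwrite(f"pics/{n}0.png",im[:,:,::-1])
    p=manip.camera_params(n); print(n,p)
s=manip.get_state(); print(s)
E
```

```text
top {'fx': 380.81625948862234, 'fy': 380.81625948862234, 'cx': 283.9045165008271, 'cy': 213.5653493732355, 'R': array([[-0.02595024, -0.99951169, -0.01740571],
       [-0.99791448,  0.02693036, -0.05866385],
       [ 0.05910394,  0.01584707, -0.99812604]]), 't': array([0.06513394, 0.57967045, 1.21329405])}
side {'fx': 474.82275200602436, 'fy': 474.82275200602436, 'cx': 274.35424447998497, 'cy': 209.1631372783767, 'R': array([[-0.8013379 , -0.59815024,  0.00859456],
       [-0.4057473 ,  0.5329076 , -0.74254873],
       [ 0.43957559, -0.59851966, -0.6697369 ]]), 't': array([0.48471337, 0.27965757, 0.91347002])}
{'clock': 0.1, 'qpos': array([-1.22398144e+00,  2.76537567e-01,  1.50599011e+00, -2.17468986e-05,
        1.36069144e+00, -1.20990343e-01]), 'qd': array([ 0.00093623, -0.00022917, -0.00315304,  0.00015514,  0.00024563,
        0.00112442]), 'effort': array([ 5.32447521e-04, -4.17703593e+01, -2.46405119e+01, -2.51923502e-04,
        5.78629100e-03, -3.85637421e-06]), 'position': array([ 0.25912436, -0.51280267,  0.23852942]), 'ee_rot': array([-8.06856616e-04,  9.72768425e-01,  2.31777760e-01, -1.02193789e-04]), 'contact_force': array([ 0.42227168, -0.10319608, -0.19680987]), 'moment': array([-0.00649339, -0.00048529, -0.02650964]), 'gripper_force': 0.0, 'width': 0.08552919856251885}
```

View pics/top0.png

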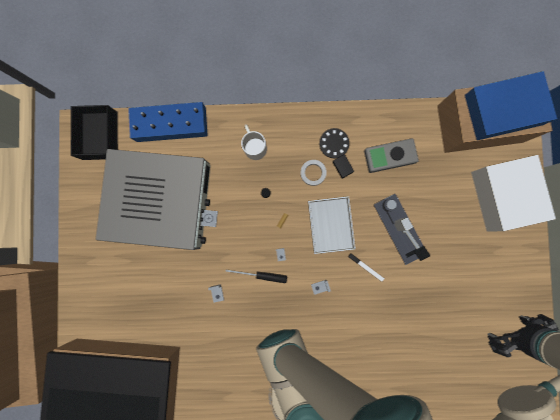

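View pics/side0.png

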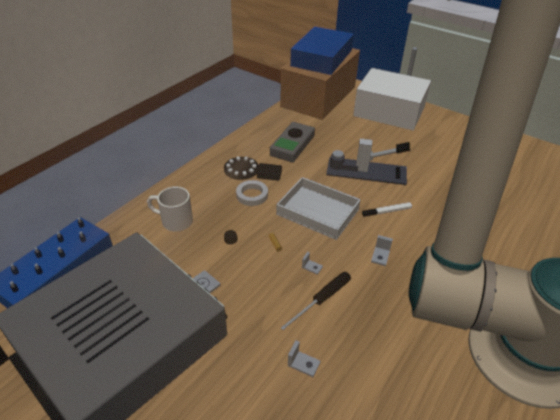

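The top view shows the instrument at (155,200) with its lug at (208,218), the foot at (266,193), standoff at (283,220), tray at (332,225) and jack at (403,229). There are three brackets, at (281,255), (216,293) and (320,287). I'll zoom in next to tell the bracket sizes apart.

```bash
python3 - <<'E'
import cv2
t=cv2.imread("pics/top0.png"); s=cv2.imread("pics/side0.png")
cv2.imwrite("pics/tc.png",cv2.resize(t[180:310,190:360],None,fx=4.6,fy=4.6,interpolation=cv2.INTER_CUBIC))
a=cv2.resize(s[220:380,190:400],None,fx=3.7,fy=3.7,interpolation=cv2.INTER_CUBIC)
cv2.imwrite("pics/sc.png",a)
cv2.imwrite("pics/tj.png",cv2.resize(t[185:275,365:440],None,fx=6.5,fy=6.5,interpolation=cv2.INTER_CUBIC))
E
```

```text
(no output)
```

View pics/tc.png

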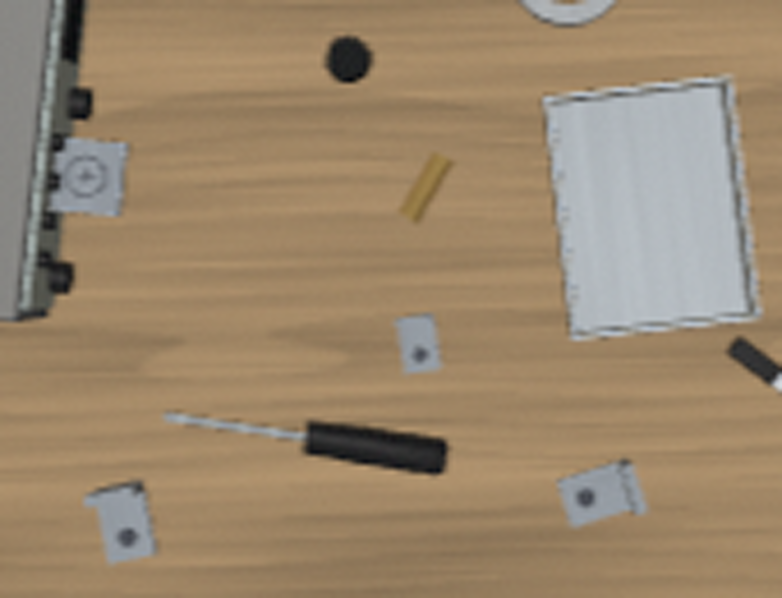

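View pics/sc.png

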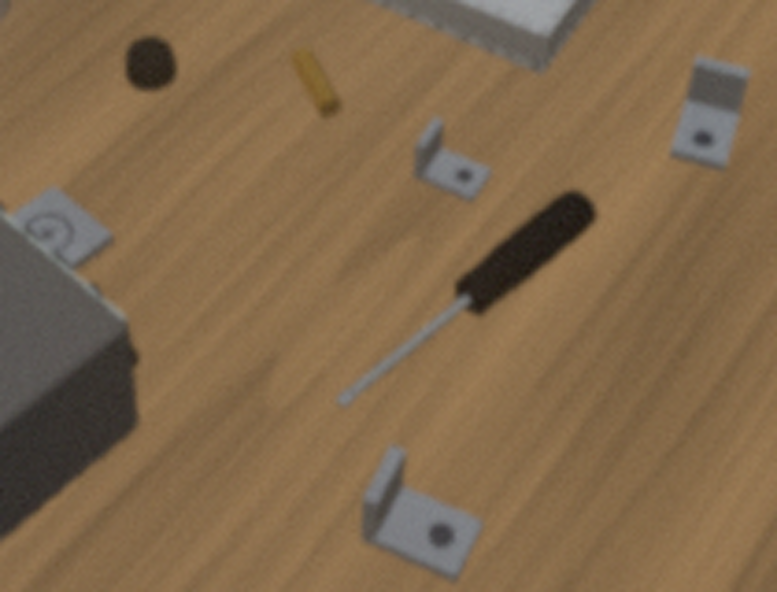

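View pics/tj.png

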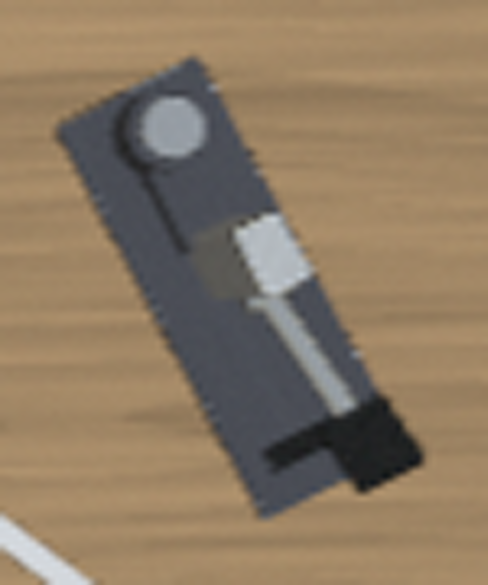

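```bash
cat > h.py <<'E'
import numpy as np
from rig import manip
def ray(n,u,v,z):
    p=manip.camera_params(n); R,t=p["R"],p["t"]
    c=-R.T@t; d=R.T@np.array([(u-p["cx"])/p["fx"],(v-p["cy"])/p["fy"],1])
    return c+d*(z-c[2])/d[2]
def proj(n,X):
    p=manip.camera_params(n); c=p["R"]@np.asarray(X)+p["t"]
    return np.array([p["fx"]*c[0]/c[2]+p["cx"],p["fy"]*c[1]/c[2]+p["cy"]])
def tri(a,b):
    A=[];B=[]
    for n,uv in (("top",a),("side",b)):
        c=ray(n,*uv,0); d=ray(n,*uv,1)-c; d/=np.linalg.norm(d); P=np.eye(3)-np.outer(d,d); A.append(P);B.append(P@c)
    return np.linalg.solve(sum(A),sum(B))
E
cat > m.py <<'E'
from h import *
np.set_printoptions(precision=4,suppress=True)
def T(x,y,z,s=4.6,o=(190,180),n="top"): return ray(n,(x+.5)/s-.5+o[0],(y+.5)/s-.5+o[1],z)
def J(x,y,z): return T(x,y,z,6.5,(365,185))
def S(x,y,z): return T(x,y,z,3.7,(190,220),"side")
def show(n,ps): 
    ps=np.array(ps); print(n,"mean",ps.mean(0),"\n",ps,"edges mm",[round(float(np.linalg.norm(ps[i]-ps[i-1])*1e3)) for i in range(len(ps))])
show("tray",[T(545,100,.035),T(730,77,.035),T(760,317,.035),T(574,340,.035)])
show("foot top/side",[T(349,60,.02),S(150,62,.012)])
show("standoff",[T(443,157,.014),T(410,218,.014)]); show("standoff side",[S(303,53,.012),S(328,110,.010)])
show("A legtop,basefar",[T(395,320,.03),T(432,315,.03),T(441,369,.005),T(406,374,.005)])
show("A leg h.02",[T(395,320,.02),T(432,315,.02)])
show("B",[T(85,497,.03),T(143,484,.03),T(155,553,.005),T(108,563,.005)])
show("C",[T(625,462,.03),T(645,512,.03),T(573,526,.005),T(558,480,.005)])
show("A side base",[S(425,178,.005),S(474,200,.005),S(491,165,.005)])
show("B side base",[S(370,540,.005),S(456,578,.005),S(482,523,.005)])
show("C side base",[S(672,155,.005),S(724,166,.005),S(740,108,.005),S(686,103,.005)])
show("lug ring",[T(86,177,.07),S(48,234,.07)]); show("lug edge",[T(127,143,.07),T(121,215,.07),T(52,212,.07)])
show("box top", [ray("top",108,150,.11),ray("top",207,158,.11),ray("top",200,248,.11),ray("top",97,240,.11)])
show("jack base",[J(55,130,.008),J(197,58,.008),J(262,520,.008)])
show("post",[J(234,230,.1),J(278,212,.1),J(314,272,.1),J(270,297,.1)])
show("saddle",[J(174,127,.052)]); show("paddle",[J(382,440,.098)])
s=ray("top",0,0,0)
E
python3 m.py
```

```text
tray mean [ 0.5403 -0.1002  0.035 ] 
 [[ 0.6171 -0.0286  0.035 ]
 [ 0.6295 -0.157   0.035 ]
 [ 0.4635 -0.1716  0.035 ]
 [ 0.451  -0.0436  0.035 ]] edges mm [167, 129, 167, 129]
foot top/side mean [0.6519 0.1091 0.016 ] 
 [[0.6505 0.1076 0.02  ]
 [0.6533 0.1106 0.012 ]] edges mm [9, 9]
standoff mean [0.5595 0.0555 0.014 ] 
 [[0.5807 0.0433 0.014 ]
 [0.5383 0.0677 0.014 ]] edges mm [49, 49]
standoff side mean [0.5593 0.0593 0.011 ] 
 [[0.5801 0.0447 0.012 ]
 [0.5385 0.0738 0.01  ]] edges mm [51, 51]
A legtop,basefar mean [0.4496 0.0638 0.0175] 
 [[0.4677 0.0793 0.03  ]
 [0.4705 0.0536 0.03  ]
 [0.4316 0.0488 0.005 ]
 [0.4287 0.0735 0.005 ]] edges mm [47, 26, 46, 25]
A leg h.02 mean [0.4687 0.0668 0.02  ] 
 [[0.4673 0.0797 0.02  ]
 [0.4702 0.0538 0.02  ]] edges mm [26, 26]
B mean [0.3302 0.2729 0.0175] 
 [[0.3515 0.2963 0.03  ]
 [0.3594 0.256  0.03  ]
 [0.3081 0.253  0.005 ]
 [0.3019 0.2862 0.005 ]] edges mm [56, 41, 57, 34]
C mean [ 0.3427 -0.0593  0.0175] 
 [[ 0.3665 -0.0764  0.03  ]
 [ 0.3322 -0.0889  0.03  ]
 [ 0.32   -0.0408  0.005 ]
 [ 0.3522 -0.0312  0.005 ]] edges mm [54, 37, 56
[... 646 characters left out ...]
7  ]
 [0.5474 0.3072 0.07  ]] edges mm [68, 49, 47]
box top mean [0.6313 0.442  0.11  ] 
 [[0.7839 0.5785 0.11  ]
 [0.7504 0.2766 0.11  ]
 [0.4796 0.3014 0.11  ]
 [0.5114 0.6114 0.11  ]] edges mm [274, 304, 272, 312]
jack base mean [ 0.5492 -0.2958  0.008 ] 
 [[ 0.6032 -0.2403  0.008 ]
 [ 0.6373 -0.3125  0.008 ]
 [ 0.4071 -0.3346  0.008 ]] edges mm [218, 80, 231]
post mean [ 0.5367 -0.3184  0.1   ] 
 [[ 0.5477 -0.3006  0.1   ]
 [ 0.5554 -0.3211  0.1   ]
 [ 0.5274 -0.3363  0.1   ]
 [ 0.5164 -0.3157  0.1   ]] edges mm [35, 22, 32, 23]
saddle mean [ 0.5997 -0.2879  0.052 ] 
 [[ 0.5997 -0.2879  0.052 ]] edges mm [0]
paddle mean [ 0.4496 -0.3645  0.098 ] 
 [[ 0.4496 -0.3645  0.098 ]] edges mm [0]
```

```bash
cat >> h.py <<'E'
from scipy.spatial.transform import Rotation as Ro
def go(p,R,*tg):
    "p,R = start TCP; tg = (x,y,z,yaw_deg of tool x)"
    y0=np.degrees(np.arctan2(R[1,0],R[0,0])); out=[]
    for x,y,z,yaw in tg:
        d=R.T@(np.array([x,y,z])-p)/.8; tw=-((yaw-y0+180)%360-180)/120
        out.append([round(float(v),4) for v in d]+[round(float(tw),3)])
    return out
def cur():
    s=manip.get_state(); q=s["ee_rot"]; return s["position"],Ro.from_quat([q[1],q[2],q[3],q[0]]).as_matrix()
def go_now(*tg):
    p,R=cur(); print(p.round(4), round(float(np.degrees(np.arctan2(R[1,0],R[0,0]))),1))
    for r in go(p,R,*tg): print(r)
E
python3 -c "
from h import *
go_now((.652,.108,.12,26.8),(.652,.108,.012,26.8),(.652,.108,.2385,26.8))"
```

```text
[ 0.2591 -0.5128  0.2385] 26.8
[0.7882, -0.4709, 0.1491, 0.0]
[0.7882, -0.4707, 0.2841, 0.0]
[0.7883, -0.4712, 0.0009, 0.0]
```

Call:
{"op": "move_arm", "data": {"deltas": [[[0.7882,-0.471,0.02,0,-0.4],[0.7882,-0.471,0.02,0,-0.4],[0.7882,-0.471,0.02,0,-0.4],[0.7882,-0.471,0.02,0,-0.4],[0.7882,-0.471,0.02,0,-0.4],[0.7882,-0.471,0.02,0,-0.4],[0.7882,-0.471,0.02,0,-0.4],[0.7882,-0.471,0.02,0,-0.4],[0.7882,-0.471,0.149,0,-0.4],[0.7882,-0.471,0.149,0,-0.4],[0.7882,-0.471,0.149,0,-0.4],[0.7882,-0.471,0.149,0,-0.4]]], "squeeze": 30}}

```text
clock: 1.3
position: [0.5753, -0.013, 0.167]
ee_rot: [0.0, 0.973, 0.232, -0.0]
contact_force: [0.7, -0.4, -1.2]
width: 0.0596
gripper_force: 0.0
```

```bash
python3 -c "
from h import *
import cv2
print(manip.get_state()['width'])
go_now((.652,.108,.1,26.8),(.652,.108,.012,26.8),(.652,.108,.1,26.8),(.590,-.080,.1,26.8),(.590,-.080,.03,26.8))"
```

```text
0.059591327066421715
[ 0.5753 -0.013   0.167 ] 26.8
[0.1539, -0.0917, 0.0836, 0.0]
[0.1539, -0.0917, 0.1936, 0.0]
[0.1539, -0.0917, 0.0836, 0.0]
[-0.0213, 0.083, 0.0837, 0.0]
[-0.0213, 0.083, 0.1712, 0.0]
```

Call:
{"op": "move_arm", "data": {"deltas": [[[0.1539,-0.0917,0.0836,0,-0.4],[0.1539,-0.0917,0.0836,0,-0.4],[0.1539,-0.0917,0.0836,0,-0.4],[0.1539,-0.0917,0.0836,0,-0.4],[0.1539,-0.0917,0.0836,0,-0.4]]]}}

```text
clock: 1.8
position: [0.651, 0.1073, 0.0991]
ee_rot: [-0.0, 0.972, 0.233, -0.002]
contact_force: [-0.2, -0.4, 0.1]
width: 0.0597
gripper_force: 0.0
```

```bash
python3 -c "
from h import *
import cv2
a=manip.get_image('top')[150:250,230:350,::-1]; b=manip.get_image('side')[150:290,170:300,::-1]
c=cv2.hconcat([cv2.resize(a,(440,440*100//120)),cv2.resize(b,(340,366))]); cv2.imwrite('pics/f1.png',c)
go_now((.652,.108,.012,26.8),(.652,.108,.1,26.8),(.590,-.080,.1,26.8),(.590,-.080,.03,26.8))"
```

```text
[0.651  0.1052 0.1011] 26.8
[0.0028, -0.0026, 0.1113, 0.0]
[0.0027, -0.0026, 0.0013, 0.0]
[-0.1725, 0.1722, 0.0016, 0.0]
[-0.1724, 0.1722, 0.0891, 0.0]
```

View pics/f1.png

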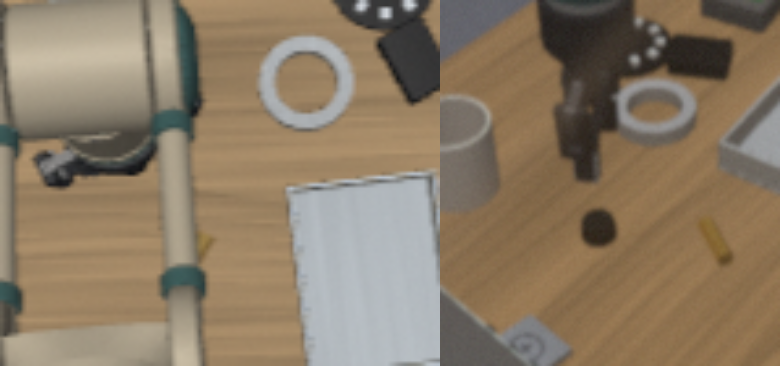

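The side crop shows the gripper directly above the foot, so I'll grasp it.

Call:
{"op": "move_arm", "data": {"deltas": [[[0.002,-0.003,0.06,0,-0.4],[0.002,-0.003,0.111,0,-0.4],[0.002,-0.003,0.111,0,-0.4],[0.002,-0.003,0.111,0,1],[0.002,-0.003,0.111,0,1],[0.002,-0.003,0.111,0,1],[0.002,-0.003,0.111,0,1],[0.002,-0.003,0.06,0,1],[0.002,-0.003,0.0,0,1],[-0.172,0.172,0.0,0,1],[-0.172,0.172,0.0,0,1],[-0.172,0.172,0.0,0,1]]]}}

```text
clock: 3.1
position: [0.6056, -0.0347, 0.103]
ee_rot: [0.001, 0.973, 0.233, 0.002]
contact_force: [0.5, -0.1, -0.6]
width: 0.0299
gripper_force: 30.0
```

```bash
python3 -c "
from h import *
go_now((.590,-.080,.1,26.8),(.590,-.080,.022,26.8),(.590,-.08,.1,26.8))"
```

```text
[ 0.6056 -0.0347  0.103 ] 26.9
[-0.0431, 0.0416, 0.0037, 0.001]
[-0.0433, 0.0414, 0.1012, 0.001]
[-0.0431, 0.0416, 0.0037, 0.001]
```

Call:
{"op": "move_arm", "data": {"deltas": [[[-0.043,0.0415,0.004,0,1],[-0.043,0.0415,0.06,0,1],[-0.043,0.0415,0.1,0,1],[-0.043,0.0415,0.1,0,1],[-0.043,0.0415,0.1,0,0],[-0.043,0.0415,0.1,0,0],[-0.043,0.0415,0.1,0,0],[-0.043,0.0415,0.05,0,0],[-0.043,0.0415,0.0,0,-0.3],[-0.043,0.0415,0.0,0,-0.3]]]}}

```text
clock: 4.1
position: [0.5943, -0.0795, 0.108]
ee_rot: [0.003, 0.973, 0.232, 0.006]
contact_force: [1.3, -0.4, 0.6]
width: 0.0555
gripper_force: 0.0
```

```bash
python3 -c "
from h import *
go_now((.460,.0645,.1,6.5),(.460,.0645,.012,6.5))"
```

```text
[ 0.5943 -0.0795  0.108 ] 26.9
[-0.0686, -0.2365, 0.0071, 0.17]
[-0.0698, -0.2375, 0.1171, 0.17]
```

Call:
{"op": "move_arm", "data": {"deltas": [[[-0.069,-0.237,0.0,0.17,-0.3],[-0.069,-0.237,0.0,0.17,-0.3],[-0.069,-0.237,0.02,0.17,-0.3],[-0.069,-0.237,0.04,0.17,-0.3],[-0.069,-0.237,0.05,0.17,-0.3],[-0.069,-0.237,0.05,0.17,-0.3],[-0.069,-0.237,0.05,0.17,-0.3]]]}}

```text
clock: 4.8
position: [0.4567, 0.0653, 0.0616]
ee_rot: [0.0, 0.998, 0.056, 0.001]
contact_force: [0.9, -0.5, 1.1]
width: 0.0555
gripper_force: 0.0
```

```bash
python3 -c "
from h import *
import cv2
a=manip.get_image('top')[180:300,230:360,::-1]; b=manip.get_image('side')[170:310,250:390,::-1]
c=cv2.hconcat([cv2.resize(a,(400,370)),cv2.resize(b,(370,370))]); cv2.imwrite('pics/f2.png',c)
go_now((.460,.0645,.012,6.5),(.460,.0645,.1,6.5),(.490,-.095,.1,6.5))"
```

```text
[0.4572 0.0649 0.0618] 6.4
[0.0032, 0.0008, 0.0623, -0.001]
[0.0035, 0.0008, -0.0477, -0.001]
[0.0187, 0.2032, -0.0475, -0.001]
```

View pics/f2.png

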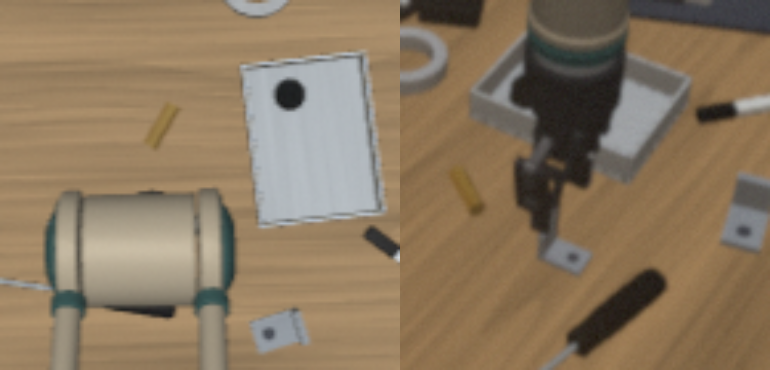

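The foot lies in the tray (crop 290,95), and the fingers straddle the bracket's leg. I'll grasp the bracket.

Call:
{"op": "move_arm", "data": {"deltas": [[[0.003,0.001,0.062,0,-0.3],[0.003,0.001,0.062,0,-0.3],[0.003,0.001,0.062,0,1],[0.003,0.001,0.062,0,1],[0.003,0.001,0.062,0,1],[0.003,0.001,0.062,0,1],[0.003,0.001,0.01,0,1],[0.003,0.001,-0.048,0,1],[0.0187,0.203,-0.048,0,1],[0.0187,0.203,-0.048,0,1],[0.0187,0.203,-0.048,0,1],[0.0187,0.203,-0.048,0,1]]]}}

```text
clock: 6.1
position: [0.49, -0.0988, 0.1008]
ee_rot: [0.002, 0.999, 0.054, 0.002]
contact_force: [0.7, 1.3, 0.8]
width: 0.0252
gripper_force: 29.9
```

```bash
python3 -c "
from h import *
go_now((.490,-.095,.1,6.5),(.490,-.095,.021,6.5))"
```

```text
[ 0.49   -0.0988  0.1008] 6.2
[0.0005, -0.0047, 0.001, -0.002]
[0.0001, -0.0051, 0.0997, -0.002]
```

Call:
{"op": "move_arm", "data": {"deltas": [[[0,0,0.06,0,1],[0,0,0.099,0,1],[0,0,0.099,0,1],[0,0,0.099,0,0],[0,0,0.099,0,0],[0,0,0.099,0,0],[0,0,0.05,0,0],[0,0,0.0,0,0],[0,0,0.0,0,0]]]}}

```text
clock: 7.0
position: [0.4918, -0.0952, 0.1052]
ee_rot: [0.002, 0.998, 0.056, 0.006]
contact_force: [0.3, -1.1, 0.3]
width: 0.0423
gripper_force: 0.0
```

```bash
python3 -c "
from h import *
go_now((.5595,.057,.06,-30))"
```

```text
[ 0.4918 -0.0952  0.1052] 6.4
[0.1048, -0.1799, 0.0567, 0.304]
```

Call:
{"op": "move_arm", "data": {"deltas": [[[0.105,-0.18,0.0,0.304,0],[0.105,-0.18,0.0,0.304,0],[0.105,-0.18,0.02,0.304,0],[0.105,-0.18,0.05,0.304,0],[0.105,-0.18,0.05,0.304,0],[0.105,-0.18,0.05,0.304,0],[0.105,-0.18,0.05,0.304,0]]]}}

```text
clock: 7.7
position: [0.5552, 0.0582, 0.0597]
ee_rot: [0.0, 0.966, -0.258, 0.0]
contact_force: [0.8, 0.3, 0.0]
width: 0.0426
gripper_force: 0.0
```

```bash
python3 -c "
from h import *
import cv2
a=manip.get_image('top')[180:300,250:380,::-1]; b=manip.get_image('side')[150:290,240:380,::-1]
c=cv2.hconcat([cv2.resize(a,(400,370)),cv2.resize(b,(370,370))]); cv2.imwrite('pics/f3.png',c)
go_now((.5595,.057,.011,-30),(.5595,.057,.1,-30),(.525,-.125,.1,-30))"
```

```text
[0.5555 0.0577 0.0602] -30.1
[0.0046, -0.0017, 0.0614, -0.0]
[0.0048, -0.0018, -0.0498, -0.0]
[0.0814, 0.2168, -0.0498, -0.0]
```

View pics/f3.png

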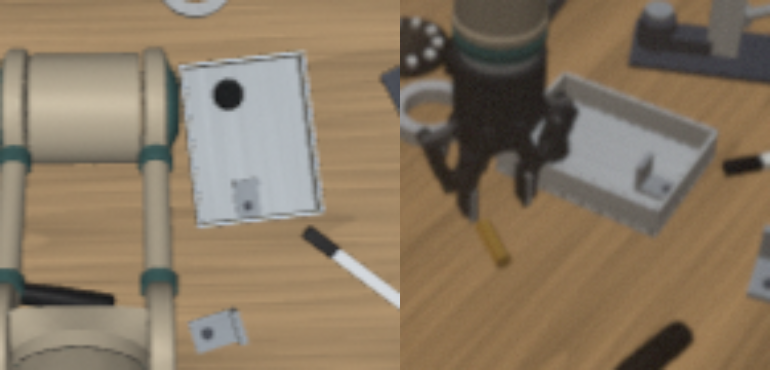

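Both foot and bracket are in the tray, and the fingers straddle the standoff. I'll grasp the standoff.

Call:
{"op": "move_arm", "data": {"deltas": [[[0.005,-0.002,0.0615,0,0],[0.005,-0.002,0.0615,0,0],[0.005,-0.002,0.0615,0,1],[0.005,-0.002,0.0615,0,1],[0.005,-0.002,0.0615,0,1],[0.005,-0.002,0.0615,0,1],[0.005,-0.002,0.01,0,1],[0.005,-0.002,-0.05,0,1],[0.1,0.199,-0.05,0,1],[0.1,0.199,-0.05,0,1],[0.1,0.199,-0.05,0,1],[0.1,0.199,-0.05,0,1]]]}}

```text
clock: 9.0
position: [0.5445, -0.1228, 0.1003]
ee_rot: [0.001, 0.966, -0.26, 0.001]
contact_force: [-0.1, -0.7, -1.1]
width: 0.0141
gripper_force: 29.5
```

```bash
python3 -c "
from h import *
go_now((.545,-.12,.1,-30),(.545,-.12,.02,-30))"
```

```text
[ 0.5445 -0.1228  0.1003] -30.2
[-0.0013, -0.0033, 0.0004, -0.001]
[-0.0015, -0.0034, 0.1004, -0.001]
```

Call:
{"op": "move_arm", "data": {"deltas": [[[0,0,0.06,0,1],[0,0,0.1,0,1],[0,0,0.1,0,1],[0,0,0.1,0,0.3],[0,0,0.1,0,0.3],[0,0,0.1,0,0.3],[0,0,0.05,0,0.3],[0,0,0.0,0,0.2],[0,0,-0.06,0,0],[0,0,-0.06,0,-0.3]]]}}

```text
clock: 10.0
position: [0.5496, -0.1209, 0.1557]
ee_rot: [0.001, 0.966, -0.259, 0.008]
contact_force: [1.6, 0.4, 0.3]
width: 0.0546
gripper_force: 0.0
```

```bash
python3 -c "
from h import *
go_now((.537,-.3184,.15,25.8))"
```

```text
[ 0.5496 -0.1209  0.1557] -30.0
[0.1098, 0.2217, 0.0082, -0.465]
```

Call:
{"op": "move_arm", "data": {"deltas": [[[0.11,0.222,0,-0.465,-0.3],[0.11,0.222,0,-0.465,-0.3],[0.11,0.222,0,-0.465,-0.3],[0.11,0.222,0,-0.465,-0.3],[0.11,0.222,0,-0.465,-0.3],[0.11,0.222,0,-0.465,-0.3],[0.11,0.222,0,-0.465,-0.3],[0.11,0.222,0,-0.465,-0.3],[0.11,0.222,0,-0.465,-0.3]]]}}

```text
clock: 10.9
position: [0.532, -0.3172, 0.1478]
ee_rot: [0.0, 0.975, 0.222, 0.0]
contact_force: [-0.6, -0.7, 0.5]
width: 0.0555
gripper_force: 0.0
```

```bash
python3 -c "
from h import *
import cv2
a=manip.get_image('top')[180:300,280:440,::-1]; b=manip.get_image('side')[80:240,280:440,::-1]
c=cv2.hconcat([cv2.resize(a,(427,320)),cv2.resize(b,(320,320))]); cv2.imwrite('pics/f4.png',c)
go_now((.537,-.3184,.074,25.8),(.537,-.3184,.074+.08,25.8))"
```

```text
[ 0.5321 -0.3171  0.1477] 25.7
[0.0048, 0.0041, 0.0922, -0.001]
[0.0048, 0.0041, -0.0078, -0.001]
```

View pics/f4.png

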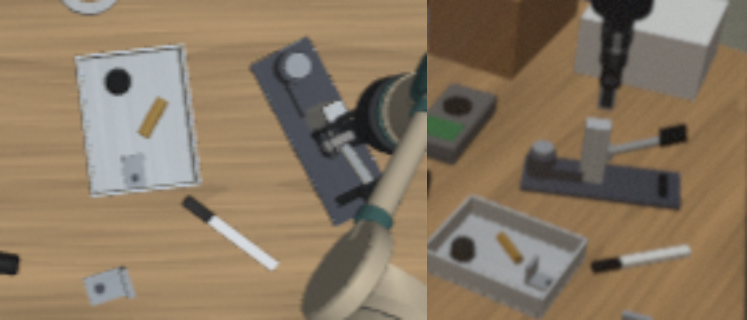

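All three parts are in the tray, and the gripper is above the post. I'll grasp the jack and lift it.

Call:
{"op": "move_arm", "data": {"deltas": [[[0.005,0.004,0.04,0,-0.3],[0.005,0.004,0.093,0,-0.3],[0.005,0.004,0.093,0,-0.3],[0.005,0.004,0.093,0,1],[0.005,0.004,0.093,0,1],[0.005,0.004,0.093,0,1],[0.005,0.004,0.093,0,1],[0.005,0.004,0.093,0,1],[0.005,0.004,0.06,0,1],[0.005,0.004,0.02,0,1],[0.005,0.004,-0.01,0,1],[0.005,0.004,-0.01,0,1]]], "squeeze": 90}}

```text
clock: 12.2
position: [0.5391, -0.3206, 0.1589]
ee_rot: [0.004, 0.975, 0.223, 0.003]
contact_force: [0.6, -1.2, -7.9]
width: 0.0231
gripper_force: 90.4
```

```bash
python3 -c "
from h import *
s=manip.get_state(); print(s['contact_force'],s['moment'],s['width'])
go_now((.4,-.28,.155,26),(.55,.13,.155,84))"
```

```text
[ 0.63983861 -1.22038522 -7.86629911] [-0.11294777 -0.13552404  0.02515357] 0.02312754684215271
[ 0.5391 -0.3206  0.1589] 25.7
[-0.1347, -0.1212, 0.0033, -0.002]
[0.2567, -0.5015, 0.0015, -0.486]
```

Call:
{"op": "move_arm", "data": {"deltas": [[[0.01,-0.02,0,-0.02,1],[0.03,-0.06,0,-0.06,1],[0.055,-0.11,0,-0.11,1],[0.085,-0.165,0,-0.165,1],[0.115,-0.22,0,-0.22,1],[0.14,-0.275,0,-0.275,1],[0.17,-0.33,0,-0.33,1],[0.197,-0.385,0,-0.385,1],[0.222,-0.435,0,-0.43,1],[0.242,-0.472,0,-0.465,1],[0.253,-0.494,0,-0.482,1],[0.257,-0.502,0,-0.486,1]]]}}

```text
clock: 13.4
position: [0.5459, 0.135, 0.1531]
ee_rot: [-0.002, 0.742, 0.671, -0.001]
contact_force: [-0.4, -1.1, -7.4]
width: 0.0228
gripper_force: 90.2
```

```bash
python3 -c "
from h import *
import cv2
manip.get_image('top');manip.get_image('top')
a=manip.get_image('top')[140:280,180:330,::-1]; b=manip.get_image('side')[130:320,150:340,::-1]
c=cv2.hconcat([cv2.resize(a,(429,400),interpolation=2),cv2.resize(b,(371,400))]); cv2.imwrite('pics/f5.png',c)
cv2.imwrite('pics/f5s.png',manip.get_image('side')[:,:,::-1])
s=manip.get_state(); print(s['contact_force'],s['moment'],s['width'],s['ee_rot'])
go_now((.5545,.13,.155,84),(.5545,.13,.074,84))"
```

```text
[-0.2239508   0.19402333 -6.86154377] [-0.02246736 -0.05789472  0.03436044] 0.022715132284444335 [ 3.67844147e-05  7.43233191e-01  6.69031816e-01 -9.22834388e-04]
[0.5475 0.1312 0.1547] 84.0
[-0.0006, 0.0089, -0.0004, -0.0]
[-0.0004, 0.009, 0.1008, -0.0]
```

View pics/f5.png

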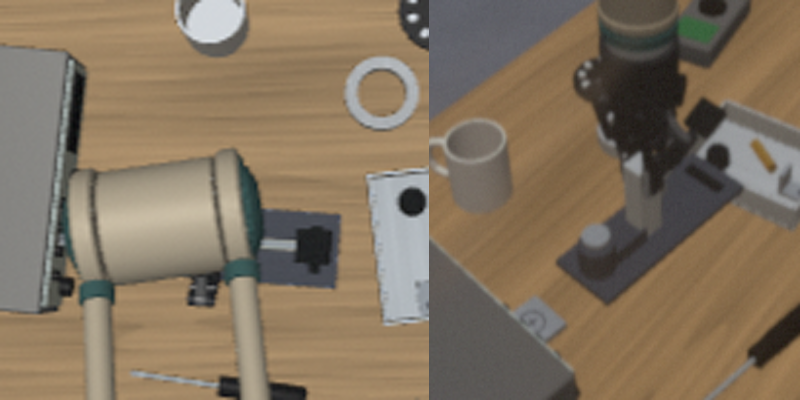

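The jack hangs level, with its saddle at side crop (597,238), short of the lug at (537,318).

```bash
python3 -c "
from h import *
p,R=cur(); print(ray('side',236,243,.133), p+.07*R[:,0])
print(proj('side',p+.07*R[:,0]+[0,0,-.022]))
go_now((.5555,.136,.078,84),(.5639,.2144,.078,84),(.5639,.2144,.073,84))"
```

```text
[0.54874968 0.20448429 0.133     ] [0.55479779 0.20082437 0.15455404]
[234.8757888  240.77696536]
[0.5475 0.1312 0.1547] 84.0
[0.0071, 0.0095, 0.0958, -0.0]
[0.1057, 0.0096, 0.0957, -0.0]
[0.1057, 0.0097, 0.1019, -0.0]
```

```bash
python3 -c "
from h import *
import cv2
a=cv2.imread('pics/f5s.png').astype(int)
w=a[232:258,222:250]; g=w.mean(2); print(g.round().astype(int)[::1,::1].tolist().__str__().replace('],','],\n'))
"
```

```text
[[102, 105, 109, 108, 108, 106, 107, 109, 113, 114, 112, 110, 111, 112, 113, 111, 114, 112, 110, 108, 98, 86, 79, 72, 70, 68, 68, 68],
 [106, 108, 110, 107, 109, 106, 109, 112, 110, 110, 108, 111, 112, 112, 116, 115, 116, 112, 104, 94, 86, 74, 68, 67, 69, 69, 70, 67],
 [110, 107, 107, 108, 108, 106, 111, 112, 111, 110, 111, 113, 114, 116, 115, 117, 111, 103, 88, 81, 72, 69, 70, 71, 68, 66, 70, 72],
 [109, 106, 107, 108, 111, 112, 116, 113, 111, 111, 116, 118, 120, 119, 121, 115, 107, 92, 80, 70, 69, 70, 67, 70, 71, 71, 67, 70],
 [107, 109, 107, 111, 110, 112, 110, 113, 112, 119, 122, 123, 128, 128, 123, 124, 114, 96, 84, 69, 70, 68, 73, 68, 66, 68, 71, 67],
 [107, 108, 110, 113, 110, 111, 116, 117, 123, 125, 128, 132, 130, 133, 130, 132, 128, 119, 107, 87, 71, 72, 67, 69, 70, 67, 65, 69],
 [109, 109, 111, 114, 115, 113, 115, 123, 130, 133, 133, 132, 131, 133, 132, 131, 130, 128, 122, 108, 85, 73, 70, 66, 71, 69, 66, 70],
 [111, 113, 114, 111, 114, 113, 122, 132, 131, 129, 130, 132, 134, 132, 136, 132, 131, 134, 127, 121, 95, 76, 70, 69, 68, 67, 66, 68],
 [113, 115, 114, 115, 111, 118
[... 1457 characters left out ...]
, 48, 46],
 [71, 68, 69, 67, 56, 47, 45, 50, 52, 50, 53, 54, 56, 56, 54, 53, 53, 50, 44, 52, 49, 42, 42, 42, 45, 47, 47, 47],
 [70, 71, 70, 67, 62, 51, 50, 49, 50, 54, 48, 52, 51, 50, 50, 50, 50, 54, 47, 49, 49, 43, 48, 45, 41, 49, 52, 55],
 [68, 70, 71, 69, 62, 52, 49, 48, 52, 46, 48, 50, 51, 50, 51, 47, 52, 48, 47, 49, 48, 48, 45, 44, 48, 49, 60, 61],
 [71, 70, 67, 65, 64, 52, 50, 49, 51, 52, 50, 46, 50, 46, 48, 47, 49, 47, 48, 45, 45, 48, 41, 47, 54, 61, 64, 68],
 [72, 67, 71, 71, 61, 53, 49, 48, 54, 49, 48, 51, 50, 45, 48, 50, 52, 53, 48, 45, 48, 45, 45, 48, 60, 67, 72, 69],
 [70, 70, 68, 69, 65, 57, 51, 47, 48, 50, 46, 51, 52, 48, 47, 49, 48, 47, 51, 48, 52, 43, 45, 53, 66, 66, 64, 68]]
```

Call:
{"op": "move_arm", "data": {"deltas": [[[0.007,0.0095,0.03,0,1],[0.007,0.0095,0.06,0,1],[0.007,0.0095,0.085,0,1],[0.007,0.0095,0.094,0,1],[0.007,0.0095,0.095,0,1],[0.007,0.0095,0.095,0,1]]]}}

```text
clock: 14.25
position: [0.5569, 0.1368, 0.0801]
ee_rot: [0.001, 0.743, 0.669, 0.001]
contact_force: [0.5, -0.6, -8.4]
width: 0.0228
gripper_force: 90.0
```

The measured saddle disc at (235,241) matches the prediction, so I'll slide in under the lug.

```bash
python3 -c "
from h import *
manip.get_image('side')
go_now((.5635,.2142,.0775,84),(.5635,.2142,.072,84),(.5635,.2142,.16,84))"
```

```text
[0.5572 0.137  0.0806] 84.0
[0.0968, -0.0023, 0.0039, 0.0]
[0.0968, -0.0023, 0.0107, 0.0]
[0.0969, -0.0021, -0.0993, 0.0]
```

Call:
{"op": "move_arm", "data": {"deltas": [[[0.01,0,0.004,0,1],[0.035,-0.001,0.004,0,1],[0.06,-0.002,0.004,0,1],[0.08,-0.002,0.004,0,1],[0.092,-0.002,0.004,0,1],[0.097,-0.002,0.004,0,1],[0.097,-0.002,0.007,0,1],[0.097,-0.002,0.009,0,1],[0.097,-0.002,0.01,0,1],[0.097,-0.002,0.01,0,1]]]}}

```text
clock: 15.3
position: [0.5628, 0.2157, 0.075]
ee_rot: [-0.0, 0.743, 0.669, 0.002]
contact_force: [-7.0, 2.7, 10.8]
width: 0.0231
gripper_force: 92.9
```

```bash
python3 -c "
from h import *
manip.get_image('side')
s=manip.get_state(); print(s['contact_force'],s['moment'])
go_now((.5635,.2142,.072,84))"
```

```text
[-5.6851317   4.62751615 12.03657996] [0.46116598 0.72976492 0.26627475]
[0.5628 0.2157 0.075 ] 84.0
[-0.0018, 0.0011, 0.0038, 0.0]
```

Call:
{"op": "move_arm", "data": {"deltas": [[[0,0,0,0,-0.1],[0,0,0,0,-0.2],[0,0,0,0,-0.2],[0,0,-0.03,0,-0.2],[0,0,-0.08,0,-0.2],[0,0,-0.12,0,-0.2],[0,0,-0.12,0,0.5],[0,0,-0.12,0,1]]]}}

```text
clock: 16.15
position: [0.563, 0.2144, 0.1679]
ee_rot: [0.001, 0.743, 0.669, 0.001]
contact_force: [-0.5, -0.4, -0.6]
width: 0.0228
gripper_force: 0.0
```

```bash
python3 -c "
from h import *
import cv2
a=manip.get_image('side'); cv2.imwrite('pics/s6.png',a[:,:,::-1]); b=manip.get_image('top'); cv2.imwrite('pics/t6.png',b[:,:,::-1])
L=np.array([.571,.284,0]); x=np.array([.1045,.9945,0])
print('paddle px', proj('top',L-.166*x+[0,0,.098]),proj('side',L-.166*x+[0,0,.098]))
for n,im in (('top',b),('side',a)):
    u,v=proj(n,L-.166*x+[0,0,.098]).astype(int); w=im[v-22:v+22,u-22:u+22].max(2)
    m=(w<55).astype(np.uint8); k=cv2.connectedComponentsWithStats(m); print(n,u,v,k[2].tolist(),(k[3]+[u-22,v-22]).round(1).tolist())
P=L-.166*x
P[2]=.125;go_now((*P,84))"
```

```text
paddle px [260.79426227 221.71931862] [260.74531863 230.39637368]
top 260 221 [[0, 0, 44, 44, 1802], [19, 17, 12, 15, 134]] [[259.3, 220.4], [262.2, 222.3]]
side 260 230 [[0, 0, 44, 44, 1624], [0, 0, 14, 17, 125], [14, 15, 19, 17, 182], [16, 43, 5, 1, 5]] [[260.6, 230.4], [242.5, 215.4], [261.3, 231.0], [256.0, 251.0]]
[0.5617 0.2141 0.166 ] 84.0
[-0.1194, 0.0026, 0.0513, 0.0]
```

Call:
{"op": "move_arm", "data": {"deltas": [[[-0.05,0.0026,0,0,1],[-0.1,0.0026,0,0,1],[-0.1195,0.0026,0.02,0,1],[-0.1195,0.0026,0.05,0,1],[-0.1195,0.0026,0.05,0,1],[-0.1195,0.0026,0.05,0,1]]]}}

```text
clock: 16.85
position: [0.5538, 0.1193, 0.1262]
ee_rot: [-0.001, 0.743, 0.669, -0.001]
contact_force: [0.6, -0.3, 0.9]
width: -0.0001
gripper_force: 0.0
```

```bash
python3 -c "
from h import *
manip.get_image('side')
s=manip.get_state(); print(s['contact_force'],s['width'])
L=np.array([.571,.284,0]); x=np.array([.1045,.9945,0])
f=lambda d,z:(*(L-(.07+d)*x)[:2],z,84)
go_now(f(.096,.126),f(.099,.1),f(.104,.083),f(.107,.066),f(.107,.058))"
```

```text
[ 0.14156444 -0.48814015 -0.71984732] 8.35383626844396e-05
[0.5547 0.1196 0.1272] 84.1
[-0.001, -0.0012, 0.0014, 0.001]
[-0.0047, -0.0012, 0.0339, 0.001]
[-0.011, -0.0012, 0.0552, 0.001]
[-0.0147, -0.0012, 0.0764, 0.001]
[-0.0147, -0.0012, 0.0864, 0.001]
```

Call:
{"op": "move_arm", "data": {"deltas": [[[-0.002,-0.001,0.018,0,1],[-0.005,-0.001,0.034,0,1],[-0.008,-0.001,0.045,0,1],[-0.011,-0.001,0.055,0,1],[-0.013,-0.001,0.066,0,1],[-0.0147,-0.001,0.076,0,1],[-0.0147,-0.001,0.083,0,1],[-0.0147,-0.001,0.083,0,1],[-0.0147,-0.001,0.083,0,1]]]}}

```text
clock: 17.8
position: [0.554, 0.1084, 0.0635]
ee_rot: [0.001, 0.743, 0.67, 0.002]
contact_force: [-1.8, 0.7, 10.7]
width: -0.0
gripper_force: 5.9
```

```bash
python3 -c "
from h import *
import cv2
a=manip.get_image('side'); cv2.imwrite('pics/s7.png',a[:,:,::-1])
s=manip.get_state(); print(s['contact_force'])
go_now((.5527,.1085,.058,84),(.5527,.1085,.055,84))
o=cv2.imread('pics/s6.png')[:,:,::-1]; d=np.abs(a.astype(int)-o).sum(2)
print('lug motion diff', [(c,int(d[r:r+15,c:c+15].mean())) for r in (275,) for c in (190,200)], 'box',int(d[300:380,60:180].mean()))
A,B=[cv2.cvtColor(np.ascontiguousarray(i[255:385,10:190]),cv2.COLOR_RGB2GRAY).astype(np.float32) for i in (o,a)]
print(cv2.phaseCorrelate(A,B))
L=np.array([.571,.284,.07]);print(proj('side',L),proj('side',L+[0,0,.015]))"
```

```text
[-2.28388869 -0.09310076 11.1790633 ]
[0.554  0.1084 0.0635] 84.1
[-0.0001, -0.0017, 0.0069, 0.0]
[-0.0001, -0.0017, 0.0106, 0.0]
lug motion diff [(190, 33), (200, 51)] box 29
((-0.38614638027515014, 0.07259396482564284), 0.6856259116027581)
[203.1395326  282.99326402] [202.44174996 278.14346047]
```

```bash
cat > lug.py <<'E'
import cv2,sys
o,a=[cv2.imread(f'pics/{n}.png',0) for n in sys.argv[1:3]]
t=o[274:292,194:216]; r=cv2.matchTemplate(a[262:304,182:228],t,cv2.TM_CCOEFF_NORMED)
_,v,_,p=cv2.minMaxLoc(r); print('lug shift px',p[0]-12,p[1]-12,round(v,2))
E
python3 lug.py s6 s7; python3 lug.py side0 s6
```

```text
lug shift px -2 -4 0.89
lug shift px 0 0 0.9
```

Call:
{"op": "move_arm", "data": {"deltas": [[[0,0,0.003,0,1],[0,0,0.004,0,1],[0,0,0.004,0,1]]]}}

```text
clock: 18.15
position: [0.5542, 0.1084, 0.0627]
ee_rot: [0.001, 0.743, 0.67, 0.002]
contact_force: [-5.9, 0.3, 25.7]
width: 0.0001
gripper_force: 13.3
```

The lug rose 4 px, where 15 mm of lift predicts about 5, and the handle is on its stop (25 N). Now I'll let it come back up.

Call:
{"op": "move_arm", "data": {"deltas": [[[0,0,-0.005,0,1],[0.003,0,-0.02,0,1],[0.007,0,-0.035,0,1],[0.011,0,-0.05,0,1],[0.0145,0,-0.085,0,1],[0.0145,0,-0.085,0,1],[0.0145,0,-0.085,0,1],[0.0145,0,-0.085,0,1],[0.0145,0,-0.085,0,1],[0.0145,0,-0.085,0,1],[0.0145,0,-0.085,0,1],[0.0145,0,-0.085,0,1]]]}}

```text
clock: 19.35
position: [0.5537, 0.1192, 0.1254]
ee_rot: [-0.0, 0.743, 0.669, -0.0]
contact_force: [-0.5, -0.3, 0.5]
width: 0.0001
gripper_force: 0.0
```

```bash
python3 -c "
from h import *
import cv2
a=manip.get_image('side'); cv2.imwrite('pics/s8.png',a[:,:,::-1])
w=a[208:252,238:282].max(2); k=cv2.connectedComponentsWithStats((w<55).astype(np.uint8)); print(k[2].tolist(),(k[3]+[238,208]).round(1).tolist())
print(manip.get_state()['contact_force'])
L=np.array([.571,.284,0]); x=np.array([.1045,.9945,0])
f=lambda d,z:(*(L-(.07+d)*x)[:2],z,84)
go_now(f(.096,.126),f(.107,.066),f(.107,.055))"; python3 lug.py s6 s8
```

```text
[[0, 0, 44, 44, 1589], [14, 0, 27, 32, 341], [16, 42, 5, 2, 6]] [[258.8, 231.0], [262.9, 222.0], [256.2, 250.8]]
[0.29766997 0.93610504 1.17321926]
[0.5538 0.1192 0.1256] 84.0
[-0.0004, -0.0001, -0.0006, 0.0]
[-0.0141, -0.0001, 0.0744, 0.0]
[-0.0141, -0.0001, 0.0882, 0.0]
lug shift px 0 0 0.99
```

The instrument is back at rest and the handle is up. Now the final press.

Call:
{"op": "move_arm", "data": {"deltas": [[[-0.002,0,0.018,0,1],[-0.005,0,0.034,0,1],[-0.008,0,0.045,0,1],[-0.011,0,0.055,0,1],[-0.013,0,0.066,0,1],[-0.0145,0,0.076,0,1],[-0.0145,0,0.083,0,1],[-0.0145,0,0.0855,0,1],[-0.0145,0,0.0855,0,1],[-0.0145,0,0.0855,0,1],[-0.0145,0,0.0855,0,1]]]}}

```text
clock: 20.5
position: [0.5537, 0.1084, 0.0625]
ee_rot: [0.001, 0.743, 0.669, 0.002]
contact_force: [-7.2, 0.4, 30.5]
width: 0.0
gripper_force: 15.4
```

```bash
python3 -c "
from h import *
import cv2
a=manip.get_image('side'); cv2.imwrite('pics/s9.png',a[:,:,::-1])
s=manip.get_state(); print(s['contact_force'],s['position'])"; python3 lug.py s6 s9; python3 lug.py s7 s9
```

```text
[-6.98759158  0.64513559 31.04076922] [0.55371799 0.10835253 0.06248077]
lug shift px -2 -4 0.88
lug shift px 0 0 0.99
```

```bash
python3 -c "
from rig import manip
print(manip.sign_off())"
```

```text
the job is handed in; nothing more can be done
None
```

The job is handed in at about 20.5 s: foot, standoff and bracket are in the tray, the trial stroke is done, and the arm is still pressing the handle down (about 31 N). The side camera shows the lug raised as in the trial stroke; the hand-in returned no verdict.

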